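# Release the label printer's roll tray with the pin

## Task

The label printer's roll tray is locked shut and its label roll must be changed. Take the release pin from its wooden holder, push its thin rod gently down through the small hole in the printer's top until the hidden latch inside gives and the tray springs open, then put the pin back in its holder, fully home, and leave the tray open. Never force the pin, and leave the jars and the bottle standing where they are.

Things in the scene. Friction and masses are not known exactly. Their poses are not given: they have to be found in the camera images.
- printer: Label printer: a fixed light-grey box, 170 mm deep (x), 160 mm wide (y), 110 mm high; the roll tray is in its front (-x side). Origin: centre of its underside. Its hidden latch pad starts to yield at about 4 N, stiffens by 0.6 N per mm, frees the tray after 5 to 6 mm (7 to 11 N, with rubbing in the hole) and meets a hard stop after 10.5 mm. Over 30 N between pin and printer, latch included, is forcing it.
- pin: The release pin as a whole (see pin_grip); its origin is the tip of the rod, z along the pin towards the handle.
- hole (a point): Centre of the mouth of the small round access hole in the printer's flat top, at the top surface, 110 mm above the table: 8.5 mm wide, 1.5 mm chamfer, in a thin dark ring mark 22 mm wide, straight through the 6 mm top plate. It has the printer's axes and lies 20 mm +x and 45 mm -y of the top's middle. Unseen under it, 14 to 44 mm below the top surface (different each time), lies a sprung latch pad 16 mm wide.
- tray (a joint): How far the roll tray at the printer's front (-x side) is out, in m: 0 locked shut, 0.045 fully open. When unlatched a spring slides it out by itself in about half a second, to its stop, and keeps it there; nothing else moves it.
- tray_front (a point): Middle of the outer face of the tray's front panel (144 mm wide, 52 mm high, centre 34 mm above the table); same axes as the printer. It moves 45 mm to the printer's -x when the tray opens.
- pin_grip (a point): Centre of the release pin's handle, an upright black cylinder 20 mm in diameter, 55 mm long; z along the pin, away from the rod. Under the handle a steel rod, 6 mm in diameter, 75 mm long, round-ended, runs down the axis. About 60 g. At the start it stands rod down in its holder, the handle's flat underside resting on the holder's top.
- pin_tip (a point): The very end of the pin's rod, on the pin's axis, 102.5 mm from the handle's centre (point pin_grip); same axes.
- holder_mouth (a point): Centre of the mouth of the pin holder's hole, at its top surface, 88 mm above the table. The holder is a fixed light wood block, 60 by 60 by 88 mm high, with an upright hole 12 mm wide, 80 mm deep, 2 mm chamfer. It stands beside the printer, left or right. With the pin fully home its handle's centre is 27.5 mm above this point and its tip 75 mm below.
- jar: Bystander: a loose cream jar with a dark cap, 80 mm in diameter, 110 mm high, on the other side of the printer from the holder. Origin: centre of its underside.
- sauce: Bystander: a loose amber bottle, 60 mm in diameter, 190 mm high, beyond the printer on the left. Origin: centre of its underside.
- preserve: Bystander: a loose dark red jar with a white cap, 68 mm in diameter, 90 mm high, beyond the printer on the right. Origin: centre of its underside.
Mind the look-alikes: they are no part of the job. Leave any turquoise look-alike of the pin alone. What is shaped like the printer but blue is not meant.

How it is judged:
By the outcome, as a careful person would: the job done as asked, in the order asked, and still so for the second after the job is handed in, with the robot touching nothing.
It also fails if it takes over 67 s, if anything falls off the work surface, if the arm or the gripper's body presses on something with over 40 N, if the wrist force passes 120 N, or if a joint passes its speed limit or range.

## Robot

A 7-joint arm with a two-finger parallel gripper is mounted at the origin on the work surface. World frame = base frame: x ahead of the robot, y to its left, z up, the work surface at z = 0. Lengths are in m, angles in rad, forces in N, time in s.
With the tool pointing down it reaches from about 0.425 to 0.875 m from the base axis. Payload 8.4 kg.
Tool frame: the origin (TCP) lies between the finger pads; the fingertips stand 25 mm ahead of it and the grasp point (between the pads) lies 6 mm ahead of it; z points along the fingers, y is the direction in which the jaws open and shut (so a half turn about z gives the same grasp; the last joint's range is limited). The gripper opens to 85 mm and grips with 20 to 120 N. Pads are 22 mm wide; open, the fingers measure 114 mm over their backs; the gripper's body (76 mm by 85 mm) begins 54 mm behind the grasp point. The pads swing forward as they close: fully open they stand 13 mm farther back than shut.
Start: joints at [-1.337, 0.333, 0.04, 1.465, -0.013, 1.343, -0.059], TCP at [0.212, 0.614, 0.256] pointing down, gripper open.
Joint ranges: [-2.58, 2.58], [-0.38, 2.09], [-1.3, 1.39], [0.25, 2.4], [-1.5, 4.64], [0.08, 2.09], [-2.65, 2.65]. Speed limits (rad/s): [2.22, 2.22, 2.79, 2.79, 3.14, 3.14, 3.14].

## Interface

Orientations are given as a unit quaternion [x, y, z, w].
In Python, from cell import get_obs, viewer, job_done gives the robot as it stands.
- The arm moves only by the tool arm_command, never from a script. Its argument "steps" is text: rows parted by semicolons, each of 5 numbers parted by spaces: the shift along the tool's x, y, z in mm, then the turn about the tool's z in degrees, then the finger opening in mm, from 0 to 85.4. In form: tx ty tz roll claw; .... A call has 1 to 10 rows; each row shifts and turns the commanded pose from where the row before left it, along the tool's axes as they then stand; what a row does not reach is not made up. A row lasts 1/8 s, in which the tool goes at most 62.5 mm and 10.7 degrees, less where a joint would pass 70% of its speed; a pose out of reach is approached as far as the arm can. A call with a gripper value outside its range is refused whole. The fingers move at their own pace and stop on an object; "squeeze" is the grip in N (left out, the last holds). Time passes only in rows, so rows that do not move let the fingers close. It gives the time, the measured TCP pose, the force and the opening at its end, in the units of the state.
- get_obs(): the state, without advancing time (a new reading comes with each control period).
- viewer.capture(name): name is "scene" or "side" or "wrist"; returns a dict with "color" (420x560x3 uint8, red, green, blue), "depth" (420x560 float32, m along the optical axis (not along the pixel's ray), 0 where there is no reading), "K" (3x3 intrinsics, pixels), "eye" and "attitude" of the camera in the world; the wrist camera has in their place "hand_eye" (4x4, takes a point from camera to tool coordinates, whose origin is the TCP and whose axes are the flange's). Camera axes: x right, y down, z forward; pixel columns grow to the right and rows downward; lengths in m; the calibration is good to about 2 mm. A picture is of the moment at which its call begins: read the wrist's pose just before it.
- job_done(): hands the job in, once; it reports no verdict.
Trained networks look in a picture, given as the dict that the camera call returned (one of the last four; its "shot" number tells which), for a name from the list of things; names that differ only in an ending like _2 or _b are one class to them, and where a whole thing is asked for, a point or a joint stands for the part that bears it (a point fixed in the world has none). Each returns a list of dicts, best first, with "p" (0 to 1); they miss things now and then, are a little off and sometimes report something else, mostly with a low value. They report only what shows in the picture. A call takes as long as a camera call. They do not tell look-alikes from the thing itself.
- viewer.outline_of(picture, thing): "mask" (420x560 bool, what is visible of it) and "xy" ([column, row] in pixels, amid what is visible of it).
- viewer.landmark_of(picture, thing): "xy" ([column, row] in pixels: a listed point, or the origin of a listed thing).
The state is a dict: "clock": time; "qpos": joint angles; "qvel": joint speeds; "joint_torque": joint torques, N m; "eef_pos": TCP position; "tool_rot": TCP orientation; "force": force on the tool from outside, world axes, zero at the start; "wrist_torque": the same for the moment, N m; "opening": opening from 0.0 (shut) to 1.0 (fully open).
Only numpy, scipy, OpenCV 4.12 (cv2) and the standard library are available. Lean on these libraries where they do the work, as an engineer would, in place of code of your own. Each camera call takes 0.05 s, during which the arm holds its last target.

## Working session

There is one attempt and no reset: what is moved stays moved. The work goes in short steps, Python scripts to look and compute and a tool call to move; the robot and the scene stay as the last step left them, time stands still between calls to the robot, and variables do not carry over. Pictures are saved under pics/ and viewed, and the job is handed in when it is done.

Besides the shell and the picture viewer there is one more tool, called after "Emit:" as name(argument=value, ...), one argument or row to a line, values as JSON. arm_command: Moves the arm, as the interface text tells. Its arguments: {"type":"object","properties":{"steps":{"type":"string"},"squeeze":{"type":"number"}},"required":["steps"]}

```bash
ls; mkdir -p pics; cat > h.py <<'E'
import numpy as np, cv2
from cell import get_obs, viewer, job_done
from scipy.spatial.transform import Rotation as R
def att(c):
    a=np.array(c["attitude"],float)
    return a if a.shape==(3,3) else R.from_quat(a).as_matrix()
def save(c,n,crop=None,s=1):
    im=c["color"][:,:,::-1]
    if crop: im=im[crop[1]:crop[3],crop[0]:crop[2]]
    cv2.imwrite("pics/"+n,cv2.resize(im,None,fx=s,fy=s,interpolation=cv2.INTER_CUBIC))
def ray(c,xy,obs=None):
    d=np.linalg.inv(c["K"])@[xy[0],xy[1],1]
    if "eye" in c: return np.array(c["eye"]),att(c)@d
    T=np.eye(4);T[:3,:3]=R.from_quat(obs["tool_rot"]).as_matrix();T[:3,3]=obs["eef_pos"]
    M=T@np.array(c["hand_eye"]); return M[:3,3],M[:3,:3]@d
def atz(c,xy,z,obs=None):
    o,d=ray(c,xy,obs); return o+d*(z-o[2])/d[2]
def pt(c,xy,obs=None):
    o,d=ray(c,xy,obs); return o+d*float(c["depth"][int(round(xy[1])),int(round(xy[0]))])
E
python3 - <<'E'
from h import *
o=get_obs();print(o)
for n in("scene","side","wrist"):
    c=viewer.capture(n);save(c,n+"0.png")
    print(n,c["K"].tolist(),c.get("eye"),c.get("attitude"),c.get("hand_eye"))
    for t in("printer","pin","holder_mouth","hole","pin_grip","jar","tray_front"):
        f=viewer.landmark_of(c,t)
        for r in f[:3]: print(t,round(r["p"],2),np.round(r["xy"],1), np.round(pt(c,r["xy"],o),3) if 0<=r["xy"][0]<559 and 0<=r["xy"][1]<419 else"")
E
```

```text
pics
{'clock': 0.0, 'qpos': array([-1.33720522,  0.33385308,  0.03986308,  1.46627333, -0.01339289,
        1.3432982 , -0.05847847]), 'qvel': array([ 5.17194283e-04, -1.85785445e-03,  5.01119331e-04,  2.25685968e-03,
       -9.89667567e-04, -5.55479405e-06,  1.90057740e-03]), 'joint_torque': array([ 3.72742034e-04, -6.58557701e+01,  1.36556424e+00, -4.05566740e+01,
        1.67415995e-02,  1.25962071e-02,  3.69096860e-07]), 'eef_pos': array([0.21222802, 0.61393633, 0.25545746]), 'tool_rot': array([ 1.65620821e-01,  9.86189196e-01, -7.79381033e-04, -7.61647657e-05]), 'force': array([-0.04015432,  0.79482225,  0.2537082 ]), 'wrist_torque': array([ 0.00105005, -0.03076175, -0.0271883 ]), 'opening': 1.0013234185704865}
scene [[450.4227292136504, 0.0, 281.0842618302945], [0.0, 450.4227292136504, 208.03749586953248], [0.0, 0.0, 1.0]] [ 1.2389765  -0.10416685  0.98669724] [ 0.72191095  0.60814522 -0.21817713 -0.24779569] None
printer 0.74 [223.6 179.1] [ 0.42  -0.134  0.104]
printer 0.65 [279.4 252.6] [ 0.676 -0.026  0.108]
printer 0.65 [381.5 184.4] [0.502 0.276 0.092]
holder_mouth 0.74 [
[... 843 characters left out ...]
 -0.048  0.11 ]
pin_grip 0.86 [197.9 316.2] [0.481 0.278 0.129]
pin_grip 0.86 [238.9 352.1] [0.395 0.284 0.123]
jar 0.66 [376.1 185.4] [ 0.432 -0.259  0.035]
tray_front 0.76 [294.7 225.2] [ 0.536 -0.066 -0.001]
tray_front 0.18 [258.2 226.4] [0.545 0.051 0.092]
wrist [[307.89341514523517, 0.0, 279.77651287086496], [0.0, 307.89341514523517, 209.55863691931418], [0.0, 0.0, 1.0]] None None [[-1.29270290e-04 -9.62346232e-01 -2.71826622e-01  6.94236182e-02]
 [ 9.99999871e-01 -2.58043604e-04  4.37988801e-04  7.49870772e-04]
 [-4.91639994e-04 -2.71826530e-01  9.62346141e-01 -1.17087667e-01]
 [ 0.00000000e+00  0.00000000e+00  0.00000000e+00  1.00000000e+00]]
pin 0.77 [109.8 372. ] [0.2   0.563 0.294]
```

View pics/scene0.png

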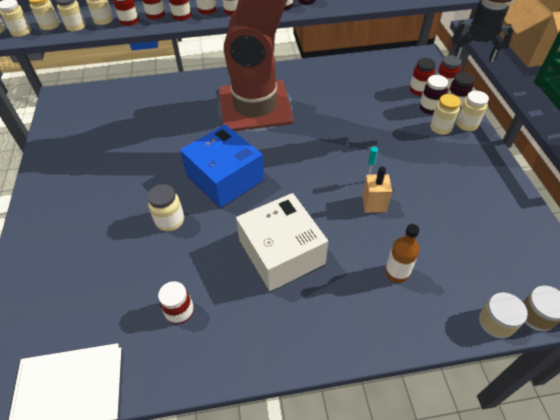

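View pics/side0.png

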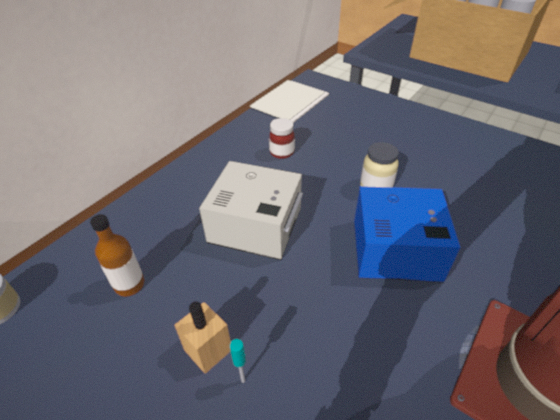

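View pics/wrist0.png

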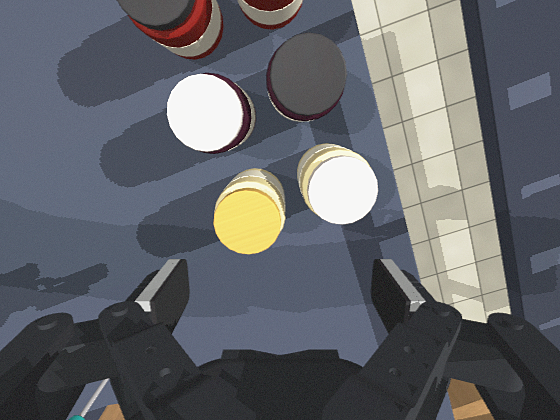

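```bash
cat >> h.py <<'E'
def cloud(c,obs=None):
    K=c["K"];v,u=np.mgrid[0:420,0:560];D=c["depth"]
    d=np.stack([(u-K[0,2])/K[0,0],(v-K[1,2])/K[1,1],np.ones_like(D)],-1)*D[...,None]
    o,_=ray(c,(0,0),obs)
    if "eye" in c: M=att(c)
    else: M=R.from_quat(obs["tool_rot"]).as_matrix()@np.array(c["hand_eye"])[:3,:3]
    P=d@M.T+o; P[D==0]=np.nan; return P
E
python3 - <<'E'
from h import *
for n,crops in(("scene",[(350,130,410,230,"a"),(220,180,340,300,"b")]),("side",[(160,280,270,400,"a"),(190,150,320,260,"b")])):
    c=viewer.capture(n); P=cloud(c)
    for x in crops: save(c,f"{n}1{x[4]}.png",x[:4],5)
    z=P[...,2]; col=c["color"].astype(int); 
    # holder top
    m=(abs(P[...,0]-.49)<.06)&(abs(P[...,1]-.275)<.06)&(abs(z-.088)<.006)
    q=P[m]; print("holdtop",m.sum(),np.nanmedian(z[m]) if m.any() else 0, q.min(0),q.max(0))
    if m.sum()>20: print(cv2.minAreaRect((q[:,:2]*1000).astype(np.float32)))
    m=(abs(P[...,0]-.49)<.045)&(abs(P[...,1]-.275)<.06)&(z>.1)&(col.max(-1)<60)
    q=P[m]; print("handle",m.sum(),q.mean(0),q.min(0),q.max(0))
    m=(abs(P[...,0]-.62)<.15)&(abs(P[...,1]-.0)<.14)&(abs(z-.11)<.006)
    q=P[m]; print("prtop",m.sum(),np.median(q,0));print(cv2.minAreaRect((q[:,:2]*1000).astype(np.float32)))
    m=(abs(P[...,0]-.40)<.045)&(abs(P[...,1]-.275)<.06)&(z>.02)&(col[...,1]>100)&(col[...,0]<80)
    q=P[m]; print("turq",m.sum(),q.mean(0),q.min(0),q.max(0))
E
```

```text
holdtop 348 0.08642357527587241 [0.45614984 0.23902245 0.08204919] [0.52591792 0.30611867 0.09291472]
((492.14642333984375, 272.6448974609375), (60.36216735839844, 65.00437927246094), 79.72994232177734)
handle 88 [0.49645019 0.26873763 0.12800918] [0.48443371 0.261897   0.10027483] [0.50282545 0.27720493 0.14364056]
prtop 3929 [ 0.61744795 -0.0124046   0.1091896 ]
((610.7147216796875, -11.117095947265625), (173.11972045898438, 162.37820434570312), 19.52395248413086)
turq 109 [0.41186563 0.27799692 0.10949606] [0.3963432  0.26868377 0.07518484] [0.41873857 0.28789575 0.13155834]
holdtop 1074 0.08730503725921451 [0.45550047 0.23865687 0.08212413] [0.523848   0.3068271  0.09383368]
((489.7938232421875, 272.4499816894531), (60.20218276977539, 61.2506103515625), 80.60502624511719)
handle 244 [0.48521629 0.27567964 0.12923916] [0.47932957 0.26449791 0.10028247] [0.49784165 0.28297457 0.14503402]
prtop 4308 [ 0.60263184 -0.00300828  0.10950579]
((608.6693725585938, -11.559310913085938), (171.4952392578125, 163.8277130126953), 19.180280685424805)
turq 328 [0.40039076 0.28237568 0.11392633] [0.39316867 0.27032273 0.0748687 ] [0.41293903 0.28909517 0.13278521]
```

```bash
cd pics; python3 -c "
import cv2,numpy as np
a=[cv2.resize(cv2.imread(f),(400,300) if 0 else None,fx=.6,fy=.6) for f in('scene1a.png','side1a.png','scene1b.png','side1b.png')]
h=max(x.shape[0] for x in a)
w=[cv2.copyMakeBorder(x,0,h-x.shape[0],0,0,cv2.BORDER_CONSTANT) for x in a]
im=np.hstack(w);s=800/im.shape[1];cv2.imwrite('m1.png',np.vstack([np.hstack(w[:2]) if 0 else cv2.resize(im,None,fx=s,fy=s)]))
"
```

```text
(no output)
```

View pics/m1.png

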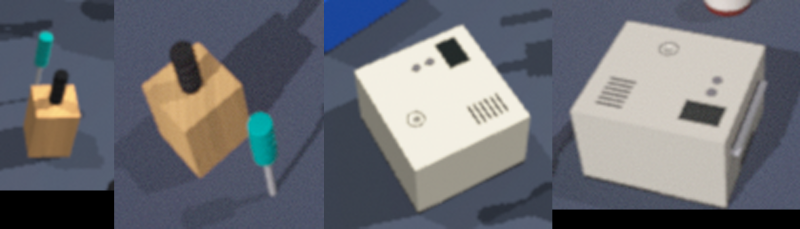

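View pics/side1a.png

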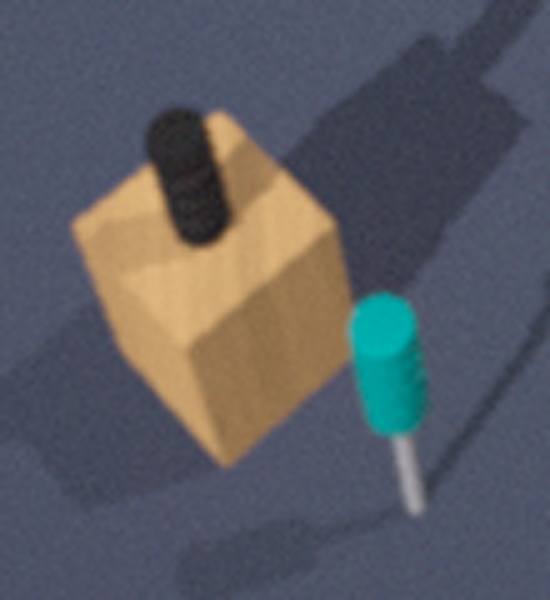

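Candidates: the black pin in the wooden holder is at scene (379,178) and side (197,316). The turquoise look-alike is at scene (373,156) and side (239,352). The light-grey printer is at scene (282,240) and the blue one at (223,165). I'm choosing the black pin and the grey printer, and the close crop confirms both. First I'll move above the holder.

Emit:
arm_command(
  steps="-37.5 -23.1 0 0 60;-37.5 -23.1 0 0 60;-37.5 -23.1 0 0 60;-37.5 -23.1 0 0 60;-37.5 -23.1 0 0 60;-37.5 -23.1 0 0 60;-37.5 -23.1 0 0 60;-37.5 -23.1 0 0 60;-37.5 -23.1 0 0 60;-37.5 -23.1 0 0 60",
  squeeze=60,
)

```text
clock: 2.55
eef_pos: [0.4921, 0.2723, 0.2566]
tool_rot: [0.166, 0.986, 0.0, 0.0]
force: [0.8, 0.2, 0.4]
opening: 0.703
```

Emit:
arm_command(
  steps="0 0 0 0 60;0 0 0 0 60",
)

```text
clock: 2.8
eef_pos: [0.4909, 0.274, 0.2563]
tool_rot: [0.166, 0.986, 0.0, -0.0]
force: [-0.5, -0.5, 0.3]
opening: 0.701
```

```bash
python3 - <<'E'
from h import *
o=get_obs();c=viewer.capture("wrist");save(c,"wrist1.png")
print(o["eef_pos"],o["tool_rot"],o["force"],o["opening"])
P=cloud(c,o);z=P[...,2];col=c["color"].astype(int)
b=(abs(P[...,0]-.49)<.04)&(abs(P[...,1]-.272)<.04)
m=b&(z>.137)&(z<.15)&(col.max(-1)<70)
q=P[m];print("handletop",len(q),q.mean(0),cv2.minEnclosingCircle((q[:,:2]*1000).astype(np.float32)))
m=b&(abs(z-.087)<.006); q=P[m];print("holder",len(q),np.median(q[:,2]),cv2.minAreaRect((q[:,:2]*1000).astype(np.float32)))
for t in("pin_grip","holder_mouth"):
    for r in viewer.landmark_of(c,t): print(t,r["p"],r["xy"],atz(c,r["xy"],.1155 if t=="pin_grip" else .088,o))
E
```

```text
[0.49092441 0.27402974 0.2563115 ] [ 1.65542076e-01  9.86202692e-01  1.78235882e-04 -2.00934583e-04] [-0.45715862 -0.45586065  0.34471482] 0.7006347281051357
handletop 152 [0.48856939 0.27473418 0.14148277] ((489.0126647949219, 275.0243225097656), 9.615758895874023)
holder 3161 0.08739365223602674 ((489.4214782714844, 274.7445373535156), (60.12635803222656, 60.52493667602539), 80.92974090576172)
pin_grip 0.95 [280.8, 206.2] [0.49182413 0.27561891 0.1155    ]
pin_grip 0.58 [252.6, 102.9] [0.40430642 0.28212646 0.1155    ]
holder_mouth 0.72 [283.0, 195.7] [0.48978959 0.27864888 0.088     ]
```

View pics/wrist1.png

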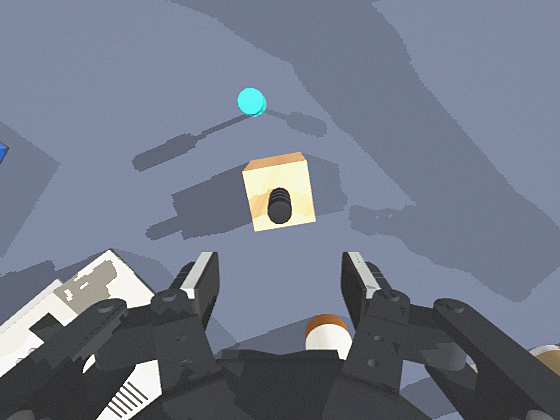

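Emit:
arm_command(
  steps="1.5 0 25 0 50;0 0 25 0 50;0 0 25 0 50;0 0 25 0 50;0 0 20 0 50;0 0 10 0 50;0 0 0 0 50;0 0 0 0 50",
)

```text
clock: 3.95
eef_pos: [0.4902, 0.2744, 0.1272]
tool_rot: [0.166, 0.986, 0.0, 0.0]
force: [-0.5, 0.1, 0.4]
opening: 0.585
```

Emit:
arm_command(
  steps="0 0 0 0 30;0 0 0 0 22;0 0 0 0 12;0 0 0 0 8;0 0 0 0 8;0 0 0 0 8",
  squeeze=60,
)

```text
clock: 4.7
eef_pos: [0.4901, 0.2741, 0.1269]
tool_rot: [0.166, 0.986, 0.0, 0.0]
force: [-1.5, -0.7, 6.1]
opening: 0.219
```

```bash
python3 - <<'E'
from h import *
o=get_obs();c=viewer.capture("side");save(c,"side2.png",(140,200,300,400),3)
print(o["eef_pos"],o["force"],o["wrist_torque"],o["opening"])
E
```

```text
[0.4901066  0.27407419 0.12690847] [-1.50947521 -0.74404141  6.0711548 ] [-0.25396339  0.35683007  0.01953898] 0.2193896682100425
```

View pics/side2.png

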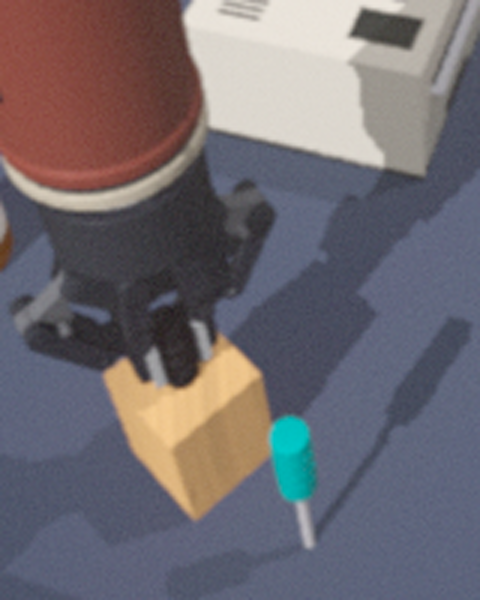

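The side view shows the black handle between the pads, with the turquoise one untouched. I'll lift it straight up.

Emit:
arm_command(
  steps="0 0 -8 0 8;0 0 -15 0 8;0 0 -20 0 8;0 0 -25 0 8;0 0 -25 0 8;0 0 -25 0 8;0 0 -12 0 8;0 0 0 0 8;0 0 0 0 8",
)

```text
clock: 5.88
eef_pos: [0.4895, 0.2737, 0.2554]
tool_rot: [0.166, 0.986, -0.001, -0.0]
force: [-0.6, -0.5, -0.1]
opening: 0.22
```

```bash
python3 - <<'E'
from h import *
o=get_obs();print(o["eef_pos"],o["force"],o["wrist_torque"],o["opening"])
for n,w in(("side",(140,160,300,400)),("scene",(330,80,450,220)),("wrist",None)):
    c=viewer.capture(n);save(c,n+"3.png",w,2 if w else 1)
    for t in("pin_tip","pin_grip"):
        for r in viewer.landmark_of(c,t)[:2]: print(n,t,round(r["p"],2),r["xy"],atz(c,r["xy"],o["eef_pos"][2]-.114 if t=="pin_tip" else o["eef_pos"][2]-.0115,o))
E
cd pics; python3 -c "
import cv2,numpy as np
a=cv2.imread('side3.png');b=cv2.imread('scene3.png')
b=cv2.copyMakeBorder(b,0,a.shape[0]-b.shape[0],0,0,cv2.BORDER_CONSTANT);cv2.imwrite('m3.png',np.hstack([a,b]))"
```

```text
[0.48948348 0.27373792 0.25536271] [-0.56396312 -0.54551851 -0.12667086] [-0.01242994  0.02008652 -0.0894646 ] 0.21974311847161052
side pin_tip 0.64 [242.5, 378.5] [0.36081561 0.31474657 0.14136271]
side pin_tip 0.61 [195.3, 306.1] [0.48997295 0.27163828 0.14136271]
side pin_grip 0.86 [238.7, 351.8] [0.34959616 0.32203996 0.24386271]
side pin_grip 0.68 [185.2, 267.3] [0.48413629 0.27286511 0.24386271]
scene pin_tip 0.64 [381.9, 170.1] [0.49549409 0.27054471 0.14136271]
scene pin_tip 0.59 [380.7, 169.9] [0.49427381 0.26774223 0.14136271]
scene pin_grip 0.66 [370.7, 153.8] [0.53111005 0.21527065 0.24386271]
scene pin_grip 0.64 [388.9, 140.9] [0.49692693 0.27022851 0.24386271]
wrist pin_tip 0.78 [280.3, 213.6] [0.48895424 0.27511551 0.14136271]
wrist pin_grip 0.97 [252.6, 103.6] [0.41377216 0.28937452 0.24386271]
wrist pin_grip 0.95 [281.0, 282.5] [0.49195036 0.2743238  0.24386271]
```

View pics/m3.png

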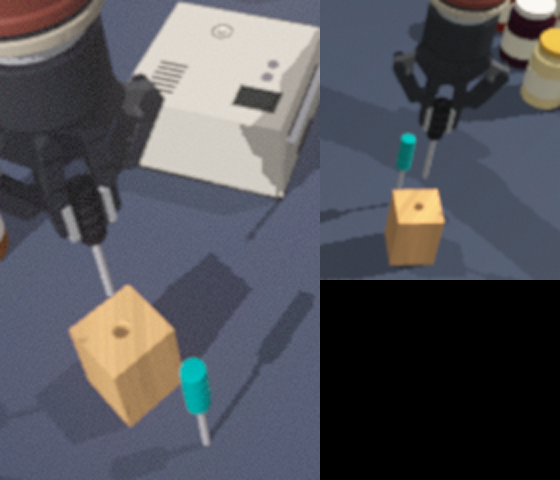

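View pics/wrist3.png

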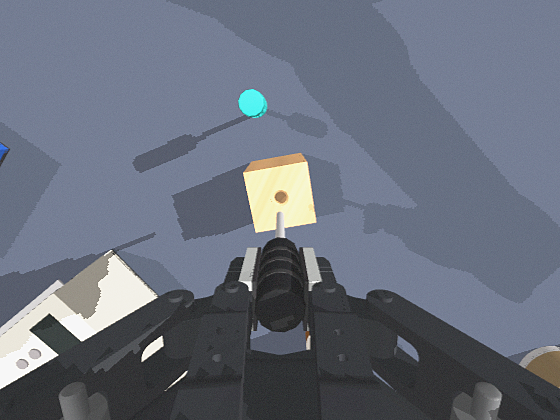

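Emit:
arm_command(
  steps="-25 -25.3 0 0 8;-25 -25.3 0 0 8;-25 -25.3 0 0 8;-25 -25.3 0 0 8;-25 -25.3 0 0 8;-25 -25.3 0 0 8;-25 -25.3 0 0 8;-25 -25.3 0 0 8;-25 -25.3 0 0 8;-25 -25.3 0 0 8",
)

```text
clock: 7.58
eef_pos: [0.644, -0.0477, 0.2563]
tool_rot: [0.165, 0.986, 0.0, 0.0]
force: [-0.6, 0.2, -1.0]
opening: 0.217
```

Emit:
arm_command(
  steps="0 0 0 0 8;0 0 0 0 8;0 0 0 0 8",
)

```text
clock: 7.95
eef_pos: [0.6433, -0.0454, 0.2563]
tool_rot: [0.165, 0.986, 0.0, -0.0]
force: [-0.3, 0.2, -1.5]
opening: 0.216
```

```bash
cat > look.py <<'E'
from h import *
import sys
k=sys.argv[1]
o=get_obs();c=viewer.capture("wrist");save(c,f"w{k}.png");save(c,f"wc{k}.png",(220,150,340,260),6)
print(o["clock"],o["eef_pos"],o["tool_rot"],o["force"],o["opening"])
tz=o["eef_pos"][2]-.114
for t,z in(("pin_tip",tz),("hole",.11)):
    for r in viewer.landmark_of(c,t)[:2]:
        p=atz(c,r["xy"],z,o);print(t,round(r["p"],2),r["xy"],p,"tool",1000*R.from_quat(o["tool_rot"]).as_matrix().T@(p-o["eef_pos"]))
P=cloud(c,o);m=(abs(P[...,2]-.11)<.005);q=P[m];print(len(q),np.median(q[:,2]))
E
python3 look.py 4
```

```text
7.95 [ 0.64333646 -0.04538006  0.25629539] [ 1.64751669e-01  9.86335019e-01  3.07468523e-04 -1.54925933e-04] [-0.33439987  0.15249028 -1.52956496] 0.2160556499163881
pin_tip 0.92 [277.6, 211.9] [ 0.64091329 -0.0453749   0.14229539] tool [  2.24691758  -0.84597237 114.00047144]
hole 0.67 [277.1, 202.2] [ 0.64114013 -0.04611716  0.11      ] tool [  1.77801752  -1.49215892 146.29532257]
37428 0.10954057263816228
```

View pics/w4.png

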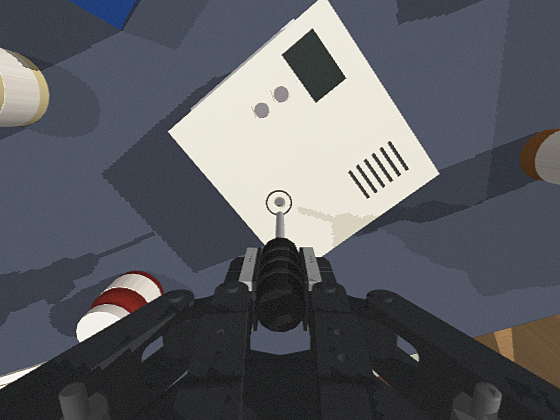

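View pics/wc4.png

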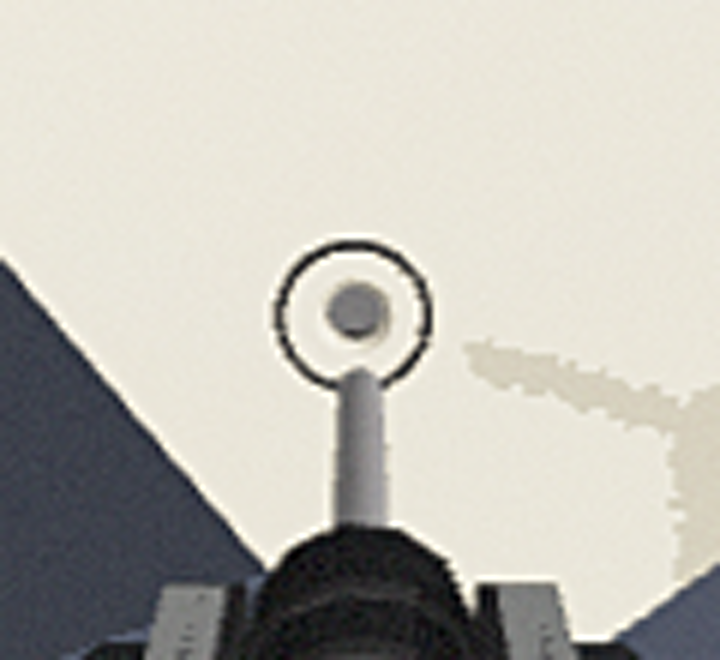

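```bash
cat > rel.py <<'E'
from h import *
import sys
a=list(map(float,sys.argv[1:5]))
o=get_obs();c=viewer.capture("wrist")
tz=o["eef_pos"][2]-.114
g=cv2.cvtColor(c["color"],cv2.COLOR_RGB2GRAY)
for xy,z in((a[:2],tz),(a[2:],.110)):
    p=atz(c,xy,z,o);print(p,"tool",1000*R.from_quat(o["tool_rot"]).as_matrix().T@(p-o["eef_pos"]))
sub=g[180:225,255:305]; th=(sub<120).astype(np.uint8)
cs,_=cv2.findContours(th,cv2.RETR_LIST,cv2.CHAIN_APPROX_NONE)
for k in cs:
    if len(k)>8:(x,y),r,an=cv2.fitEllipse(k);print("ell",x+255,y+180,r)
# expected ring bearing
E
python3 rel.py 280 211.5 279.3 202
python3 - <<'E'
from h import *
# lines: printer top from wrist cloud
o=get_obs();c=viewer.capture("wrist");P=cloud(c,o);col=c["color"].astype(int)
m=(abs(P[...,2]-.11)<.004)&(P[...,0]>.49);q=P[m];print(cv2.minAreaRect((q[:,:2]*1000).astype(np.float32)))
for n in("scene","side"):
    c=viewer.capture(n);save(c,n+"4.png",(180,100,340,260),4)
    for t,z in(("pin_tip",o["eef_pos"][2]-.114),("hole",.11)):
        for r in viewer.landmark_of(c,t)[:2]: print(n,t,round(r["p"],2),r["xy"],atz(c,r["xy"],z))
E
```

```text
[ 0.64133567 -0.04398463  0.1424483 ] tool [  2.57241107   1.02966631 114.0004072 ]
[ 0.6417671  -0.04473268  0.11      ] tool [  1.92107846   0.45006704 146.44848201]
ell 279.37882232666016 201.09170722961426 (6.249548435211182, 7.119628429412842)
ell 279.4639186859131 201.4639186859131 (6.940781593322754, 7.4293646812438965)
ell 279.17667388916016 203.8100299835205 (23.62576675415039, 30.572397232055664)
((608.2973022460938, -9.154220581054688), (170.51699829101562, 160.6752166748047), 18.989505767822266)
scene pin_tip 0.67 [270.0, 233.5] [ 0.6427076  -0.04178053  0.14244586]
scene hole 0.92 [269.6, 246.1] [ 0.65519812 -0.04569807  0.11      ]
scene hole 0.87 [212.5, 162.9] [ 0.36078282 -0.15790171  0.11      ]
side pin_tip 0.84 [244.1, 379.9] [0.35755567 0.31523516 0.14244586]
side hole 0.88 [251.6, 177.6] [ 0.63530989 -0.04242838  0.11      ]
side hole 0.68 [395.4, 197.5] [ 0.3538946  -0.16234589  0.11      ]
```

Ring and hole show at about (279.4,201.5), and the rod end at (280,211.5), nearly in line with it. I'll descend 22 mm and look again.

Emit:
arm_command(
  steps="0 -0.4 8 0 8;0 0 8 0 8;0 0 6 0 8;0 0 0 0 8;0 0 0 0 8",
)

```text
clock: 9.12
eef_pos: [0.6435, -0.0473, 0.2345]
tool_rot: [0.166, 0.986, -0.0, 0.0]
force: [0.5, -0.8, -0.3]
opening: 0.22
```

```bash
python3 look.py 5; python3 rel.py 280 206 279.4 202; python3 - <<'E'
from h import *
c=viewer.capture("side");save(c,"side5.png",(210,140,290,200),8)
E
```

```text
9.125 [ 0.64346242 -0.04729223  0.23447317] [ 1.65674039e-01  9.86180563e-01 -3.05229166e-05  9.96378589e-05] [ 0.47556997 -0.83082005 -0.27936754] 0.22004215591819484
pin_tip 0.62 [278.1, 214.4] [ 0.6431359  -0.04766836  0.12047317] tool [  0.20923465  -0.45907766 113.99997172]
hole 0.97 [283.3, 207.4] [ 0.64185277 -0.04279614  0.11      ] tool [  3.01618911   3.72667535 124.47244799]
43725 0.10955046351720915
[ 0.63726868 -0.04398873  0.12063233] tool [  7.02548013   1.02879166 113.99694267]
[ 0.63666002 -0.04427763  0.11      ] tool [  7.5112103    0.5553128  124.62898426]
ell 280.6288528442383 207.99017906188965 (26.026567459106445, 26.456911087036133)
```

View pics/wc5.png

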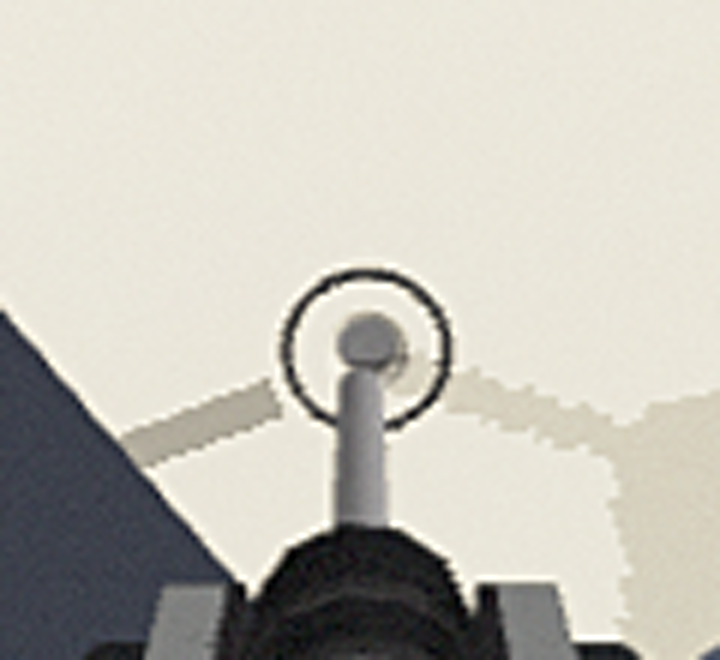

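View pics/side5.png

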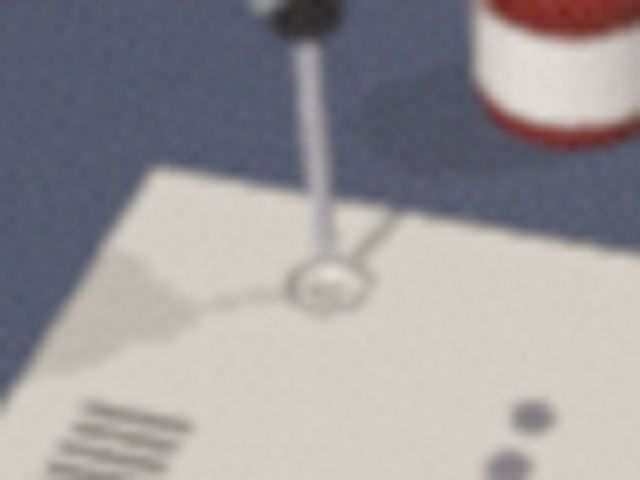

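```bash
cat > rel2.py <<'E'
from h import *
import sys
u,v=map(float,sys.argv[1:3])   # silhouette end of rod, pixel
o=get_obs();c=viewer.capture("wrist")
M=R.from_quat(o["tool_rot"]).as_matrix()
g=cv2.cvtColor(c["color"],cv2.COLOR_RGB2GRAY)
zc=o["eef_pos"][2]-.111
H=np.array(c["hand_eye"])
# sphere centre (x,y,111mm) whose silhouette top is at row v
from scipy.optimize import brentq
def row(x):
    p=np.linalg.inv(H)@[x,0,.111,1]; p=p[:3]
    a=np.arctan2(p[1],p[2])-np.arcsin(.003/np.hypot(p[1],p[2])); return c["K"][1,2]+c["K"][1,1]*np.tan(a)
x=brentq(lambda x:row(x)-v,-.03,.03)
p=np.linalg.inv(H)@[x,0,.111,1]; y=(u-c["K"][0,2])/c["K"][0,0]*p[2]
print("tip tool mm",x*1000,y*1000+.75)
sub=g[180:235,250:310]; th=(sub<110).astype(np.uint8)
cs,_=cv2.findContours(th,cv2.RETR_LIST,cv2.CHAIN_APPROX_NONE)
for k in cs:
    if len(k)>40:
        (x,y),r,an=cv2.fitEllipse(k);q=atz(c,(x+250,y+180),.110,o)
        print("ring",x+250,y+180,r,1000*M.T@(q-o["eef_pos"]))
E
python3 rel2.py 279.6 210.5; python3 rel2.py 279.6 211
```

```text
tip tool mm 1.1238711050117167 0.6135194296404747
ring 280.55558586120605 210.19744491577148 (25.293758392333984, 35.54158401489258) [  0.61805719   1.49528317 124.58557745]
tip tool mm 0.7215483747543668 0.6134567391627228
ring 280.5780029296875 210.30672645568848 (25.248226165771484, 35.375770568847656) [  0.55573479   1.51331701 124.47871802]
```

Emit:
arm_command(
  steps="1.5 0.9 3 0 8;0 0 0 0 8;0 0 0 0 8",
)

```text
clock: 9.85
eef_pos: [0.6422, -0.0458, 0.2313]
tool_rot: [0.166, 0.986, -0.0, -0.0]
force: [-0.1, 0.1, -0.8]
opening: 0.216
```

```bash
python3 look.py 6;  python3 - <<'E'
from h import *
c=viewer.capture("side");save(c,"side6.png",(210,140,290,200),8)
c=viewer.capture("scene");save(c,"scene6.png",(230,200,310,260),8)
E
```

```text
9.85 [ 0.64222817 -0.04581955  0.23129171] [ 1.65590378e-01  9.86194618e-01 -2.86081024e-05 -2.80649326e-05] [-0.06321747  0.07756828 -0.75769076] 0.2161669113905233
pin_tip 0.76 [278.9, 212.5] [ 0.64061285 -0.04509034  0.11729171] tool [  1.75967102   0.16913529 114.00006999]
hole 0.68 [279.5, 214.8] [ 0.64461334 -0.0459813   0.11      ] tool [ -2.3127579    0.63411086 121.29155829]
44437 0.10954352602072984
```

View pics/wc6.png

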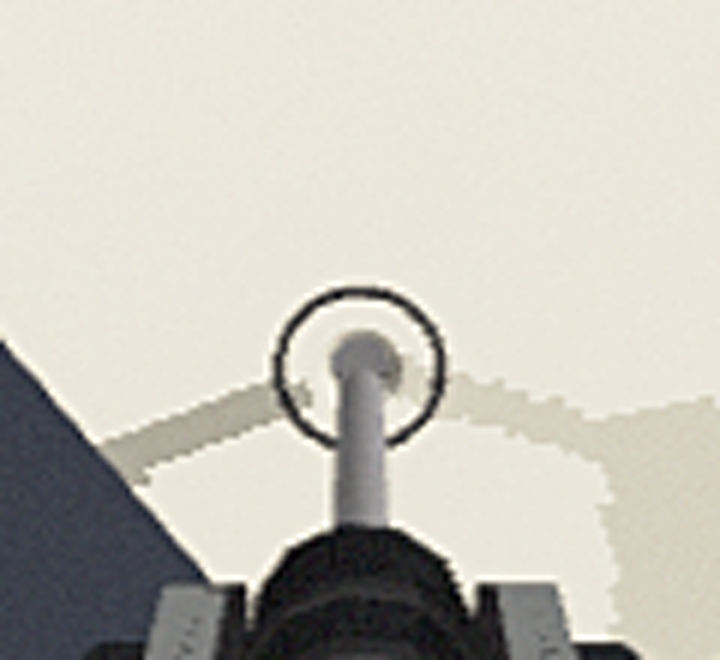

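View pics/side6.png

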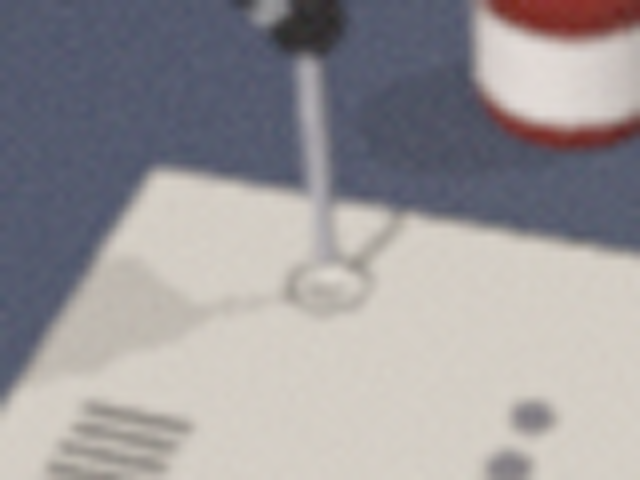

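View pics/scene6.png

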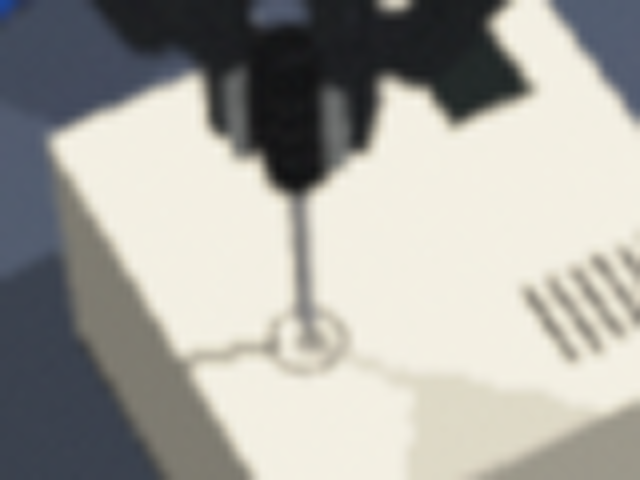

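Wrist view: the ring centre (279.5,211) and rod axis (279.7) coincide, and side and scene agree to about 1 mm. I'll enter gently.

Emit:
arm_command(
  steps="0 0 2.5 0 8;0 0 2.5 0 8;0 0 2 0 8;0 0 2 0 8;0 0 2 0 8;0 0 0 0 8",
)

```text
clock: 10.85
eef_pos: [0.6422, -0.0458, 0.2201]
tool_rot: [0.166, 0.986, -0.0, -0.0]
force: [0.8, -0.2, -0.5]
opening: 0.212
```

```bash
python3 look.py 7;  python3 - <<'E'
from h import *
c=viewer.capture("side");save(c,"side7.png",(210,140,290,200),8)
E
```

```text
10.85 [ 0.64217307 -0.04584516  0.22013396] [ 1.65636714e-01  9.86186827e-01 -3.52487524e-05 -1.40747095e-04] [ 0.76521316 -0.21770339 -0.5442204 ] 0.2115143793637553
pin_tip 0.87 [279.1, 213.5] [ 0.64135407 -0.04523223  0.10613396] tool [  0.94398529   0.32496965 114.00021809]
hole 0.87 [279.6, 213.4] [ 0.64032479 -0.04446126  0.11      ] tool [  2.16969683   0.71692136 110.13445526]
48190 0.10955132303291967
```

View pics/wc7.png

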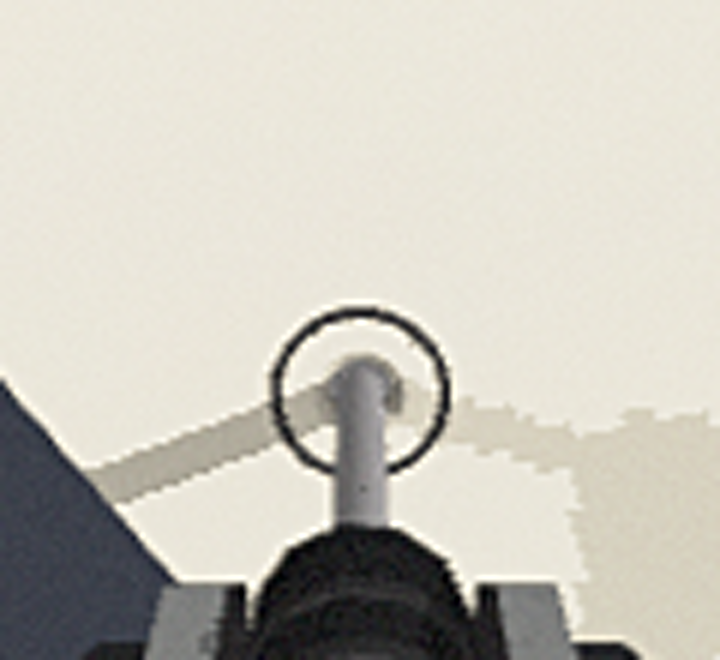

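View pics/side7.png

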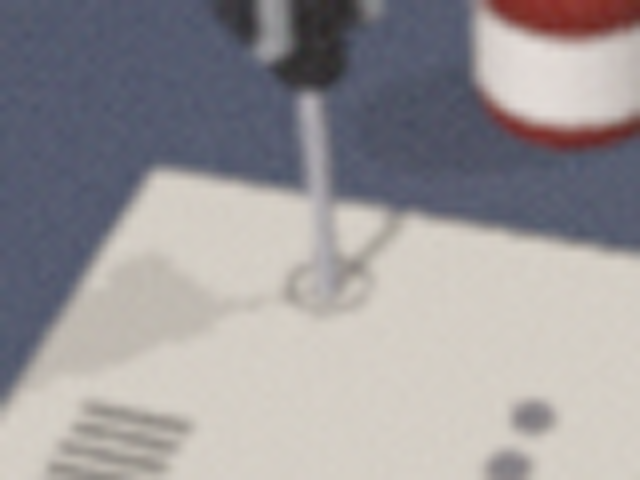

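The rod is inside the hole with no contact force. Continuing.

Emit:
arm_command(
  steps="0 0.4 2 0 8;0 0 2 0 8;0 0 2 0 8;0 0 2 0 8;0 0 2 0 8",
)

```text
clock: 11.68
eef_pos: [0.6424, -0.0455, 0.2102]
tool_rot: [0.166, 0.986, -0.0, -0.0]
force: [0.6, 0.4, -0.2]
opening: 0.218
```

Emit:
arm_command(
  steps="0 0 1.5 0 8;0 0 1.5 0 8;0 0 1.5 0 8",
)

```text
clock: 12.05
eef_pos: [0.6424, -0.0455, 0.2057]
tool_rot: [0.166, 0.986, -0.0, 0.0]
force: [0.3, -0.6, -0.1]
opening: 0.219
```

Emit:
arm_command(
  steps="0 0 1.5 0 8;0 0 1.5 0 8",
)

```text
clock: 12.3
eef_pos: [0.6424, -0.0455, 0.2027]
tool_rot: [0.166, 0.986, -0.0, -0.0]
force: [-0.2, -0.6, -0.4]
opening: 0.216
```

Emit:
arm_command(
  steps="0 0 1.5 0 8;0 0 1.5 0 8",
)

```text
clock: 12.55
eef_pos: [0.6428, -0.0457, 0.2005]
tool_rot: [0.166, 0.986, 0.0, 0.001]
force: [-1.4, -0.8, 6.6]
opening: 0.219
```

Emit:
arm_command(
  steps="0 0 1.5 0 8;0 0 1 0 8",
)

```text
clock: 12.8
eef_pos: [0.643, -0.0458, 0.1986]
tool_rot: [0.166, 0.986, 0.0, 0.001]
force: [-1.1, -0.0, 8.8]
opening: 0.216
```

Emit:
arm_command(
  steps="0 0 1 0 8;0 0 0 0 8",
)

```text
clock: 13.05
eef_pos: [0.643, -0.0458, 0.1976]
tool_rot: [0.166, 0.986, 0.0, 0.001]
force: [-2.2, -0.7, 8.4]
opening: 0.217
```

Emit:
arm_command(
  steps="0 0 1 0 8;0 0 0 0 8",
)

```text
clock: 13.3
eef_pos: [0.643, -0.0458, 0.1967]
tool_rot: [0.166, 0.986, 0.0, 0.001]
force: [-1.0, -0.0, 9.1]
opening: 0.219
```

```bash
python3 - <<'E'
from h import *
print(get_obs()["eef_pos"],get_obs()["force"])
for n in("side","scene"):
    c=viewer.capture(n);save(c,n+"8.png")
E
```

```text
[ 0.64300651 -0.04584937  0.19672276] [-0.99071912 -0.03872945  9.05733323]
```

View pics/side8.png

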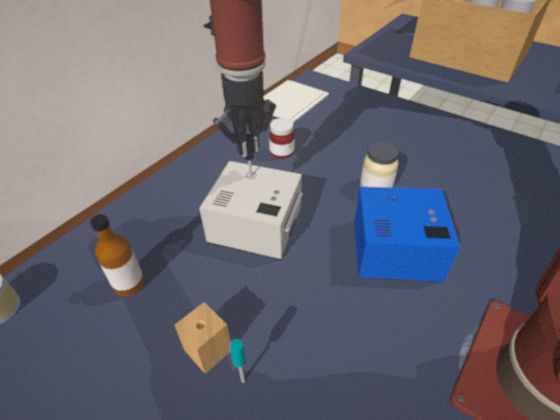

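Not open yet: the tray at (294,210) is still shut. I'll press on in 1 mm steps.

Emit:
arm_command(
  steps="0 0 1 0 8;0 0 0 0 8",
)

```text
clock: 13.65
eef_pos: [0.643, -0.0457, 0.1955]
tool_rot: [0.166, 0.986, 0.0, 0.001]
force: [-0.2, 0.9, 5.8]
opening: 0.224
```

Emit:
arm_command(
  steps="0 0 0.7 0 8;0 0 0 0 8;0 0 0 0 8;0 0 0 0 8",
)

```text
clock: 14.15
eef_pos: [0.6431, -0.0457, 0.1948]
tool_rot: [0.166, 0.986, 0.0, 0.001]
force: [-1.8, -0.5, 5.6]
opening: 0.219
```

```bash
python3 - <<'E'
from h import *
print(get_obs()["eef_pos"],get_obs()["force"])
c=viewer.capture("side");save(c,"side9.png",(190,100,330,260),4)
E
```

```text
[ 0.64307238 -0.04567892  0.19484022] [-1.79860092 -0.54545448  5.60407381]
```

View pics/side9.png

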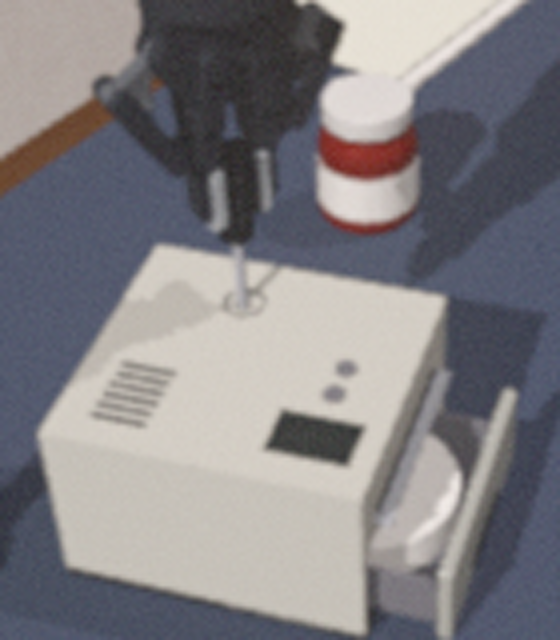

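The tray is open, with its panel now at the right of the crop. I'll withdraw straight up.

Emit:
arm_command(
  steps="0 0 -3 0 8;0 0 -6 0 8;0 0 -8 0 8;0 0 -10 0 8;0 0 -12 0 8;0 0 -12 0 8;0 0 -10 0 8;0 0 0 0 8;0 0 0 0 8",
)

```text
clock: 15.32
eef_pos: [0.6422, -0.0455, 0.2543]
tool_rot: [0.166, 0.986, -0.0, -0.0]
force: [0.4, -0.2, -1.3]
opening: 0.217
```

```bash
python3 look.py 10; python3 - <<'E'
from h import *
c=viewer.capture("side");save(c,"side10.png",(190,100,330,260),4)
E
```

```text
15.325 [ 0.64221017 -0.04546079  0.25425276] [ 1.65628686e-01  9.86188150e-01 -4.93175224e-05 -2.63163382e-04] [ 0.3921194  -0.21460119 -1.30246651] 0.2167656326620074
pin_tip 0.88 [280.7, 212.8] [ 0.64123295 -0.04347669  0.14025276] tool [  1.51446256   1.5770291  114.00048682]
pin_tip 0.19 [282.2, 212.0] [ 0.6410002  -0.04215614  0.14025276] tool [  2.1658485    2.74908439 114.0005981 ]
hole 0.8 [279.9, 204.2] [ 0.64198783 -0.04437756  0.11      ] tool [  0.4914969    0.97776976 144.25284264]
37826 0.10953669088574633
```

View pics/wc10.png

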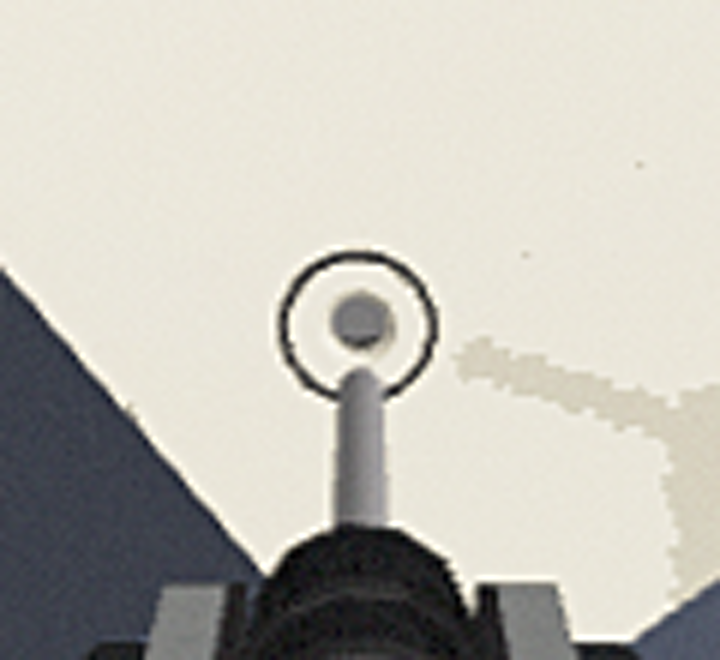

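View pics/side10.png

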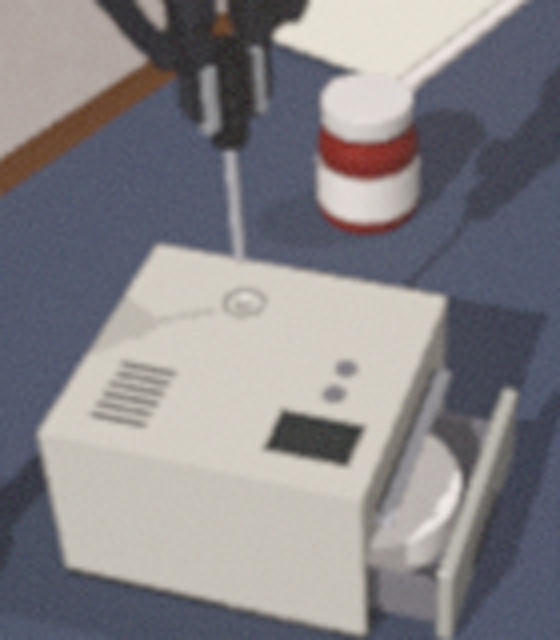

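The pin is held as before (tip still at crop (360,366)) and the tray is fully out. Back to the holder.

Emit:
arm_command(
  steps="24.8 25.2 0 0 8;24.8 25.2 0 0 8;24.8 25.2 0 0 8;24.8 25.2 0 0 8;24.8 25.2 0 0 8;24.8 25.2 0 0 8;24.8 25.2 0 0 8;24.8 25.2 0 0 8;24.8 25.2 0 0 8;24.8 25.2 0 0 8",
)

```text
clock: 16.77
eef_pos: [0.4897, 0.2746, 0.2545]
tool_rot: [0.166, 0.986, -0.0, -0.0]
force: [0.6, 0.2, -0.8]
opening: 0.218
```

Emit:
arm_command(
  steps="0 0 0 0 8;0 0 0 0 8;0 0 0 0 8;0 0 0 0 8",
)

```text
clock: 17.27
eef_pos: [0.4908, 0.2728, 0.2546]
tool_rot: [0.166, 0.986, -0.0, 0.0]
force: [0.1, -0.0, 0.2]
opening: 0.222
```

```bash
python3 look.py 11; python3 - <<'E'
from h import *
c=viewer.capture("side");save(c,"side11.png",(150,220,270,380),4)
E
```

```text
17.275 [0.49077983 0.27278488 0.25463   ] [ 1.66416933e-01  9.86055473e-01 -8.46622240e-05  3.91195605e-05] [ 0.07290663 -0.04886438  0.18364845] 0.22199141116057086
pin_tip 0.56 [278.8, 212.0] [0.48876677 0.27356179 0.14063   ] tool [2.16853662e+00 9.07539905e-02 1.13999760e+02]
4748 0.10934228525870696
```

View pics/wc11.png

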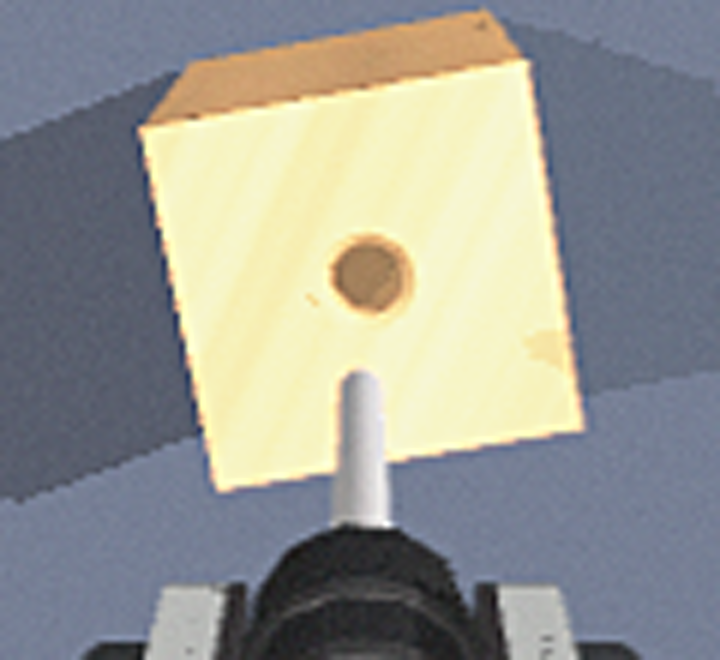

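View pics/side11.png

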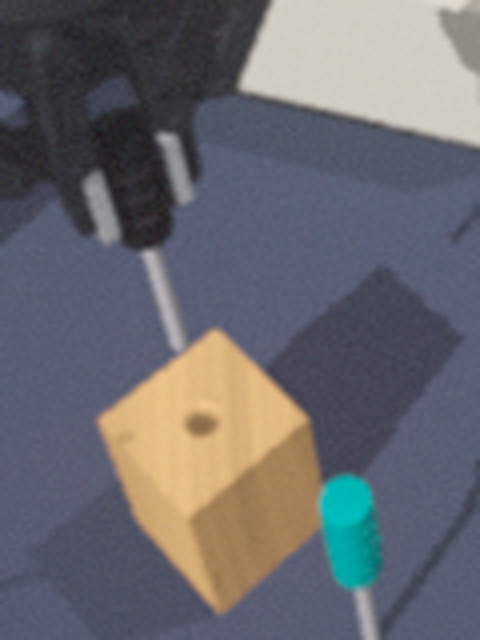

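Emit:
arm_command(
  steps="1.4 1.2 10 0 8;0 0 12 0 8;0 0 12 0 8;0 0 8 0 8;0 0 0 0 8;0 0 0 0 8",
)

```text
clock: 18.23
eef_pos: [0.4896, 0.2754, 0.2129]
tool_rot: [0.166, 0.986, 0.0, 0.0]
force: [0.1, -0.2, -0.6]
opening: 0.217
```

```bash
python3 look.py 12; python3 - <<'E'
from h import *
c=viewer.capture("side");save(c,"side12.png",(150,220,270,380),4)
E
```

```text
18.225 [0.48958739 0.27537748 0.21292584] [1.65689409e-01 9.86177962e-01 1.50988374e-04 1.57330552e-04] [ 0.13017773 -0.18707917 -0.55756325] 0.21699120682572623
pin_tip 0.74 [279.5, 215.2] [0.49025792 0.27586226 0.09892584] tool [ -0.44561789   0.63739821 114.00034988]
2344 0.1094234498137019
```

View pics/wc12.png

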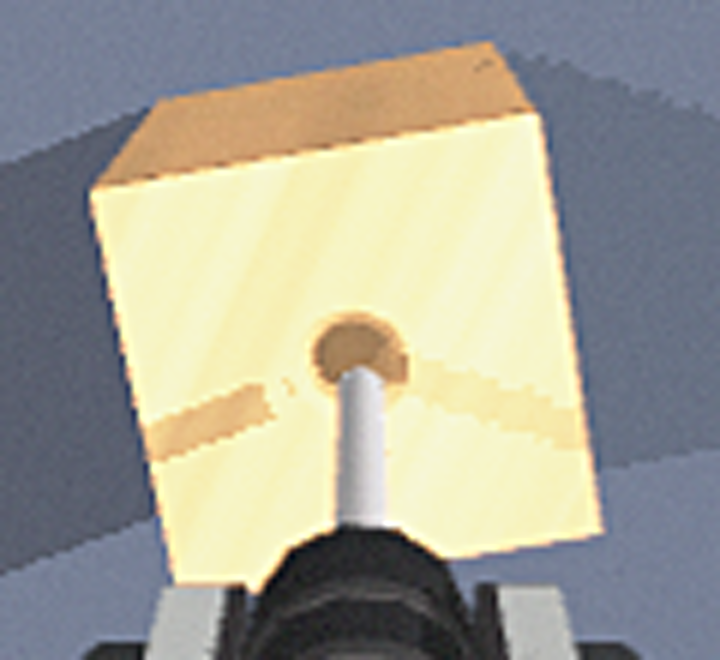

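View pics/side12.png

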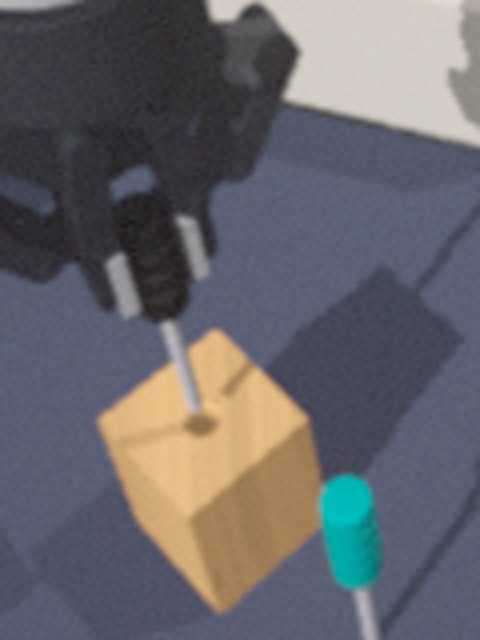

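The tip is 10 mm over the mouth and centred within about 0.5 mm. Lowering.

Emit:
arm_command(
  steps="0 0 4 0 8;0 0 4 0 8;0 0 4 0 8;0 0 4 0 8;0 0 4 0 8;0 0 0 0 8",
)

```text
clock: 19.18
eef_pos: [0.4892, 0.2752, 0.1922]
tool_rot: [0.166, 0.986, -0.0, -0.0]
force: [-1.1, -0.1, -0.7]
opening: 0.219
```

Emit:
arm_command(
  steps="0 0 6 0 8;0 0 6 0 8;0 0 6 0 8;0 0 6 0 8;0 0 0 0 8",
)

```text
clock: 19.8
eef_pos: [0.4891, 0.2751, 0.1679]
tool_rot: [0.166, 0.986, -0.0, -0.0]
force: [0.1, 0.2, -0.6]
opening: 0.218
```

Emit:
arm_command(
  steps="0 0 6 0 8;0 0 6 0 8;0 0 6 0 8;0 0 6 0 8;0 0 6 0 8;0 0 4 0 8;0 0 0 0 8",
)

```text
clock: 20.68
eef_pos: [0.4893, 0.2752, 0.1343]
tool_rot: [0.166, 0.986, -0.0, -0.0]
force: [-0.0, -0.1, -0.6]
opening: 0.218
```

Emit:
arm_command(
  steps="0 0 3 0 8;0 0 2 0 8;0 0 1 0 8;0 0 0 0 8",
)

```text
clock: 21.18
eef_pos: [0.4894, 0.2753, 0.1286]
tool_rot: [0.166, 0.986, -0.0, -0.0]
force: [0.4, 0.5, -0.8]
opening: 0.22
```

Emit:
arm_command(
  steps="0 0 0.8 0 8;0 0 0.5 0 8;0 0 0 0 8",
)

```text
clock: 21.55
eef_pos: [0.4894, 0.2753, 0.1273]
tool_rot: [0.166, 0.986, -0.0, -0.0]
force: [1.0, 0.6, 0.1]
opening: 0.216
```

```bash
python3 - <<'E'
from h import *
print(get_obs()["eef_pos"],get_obs()["force"])
c=viewer.capture("side");save(c,"side13.png",(150,220,270,380),4)
E
```

```text
[0.489394   0.27527004 0.12728681] [0.99863072 0.61734059 0.12078826]
```

View pics/side13.png

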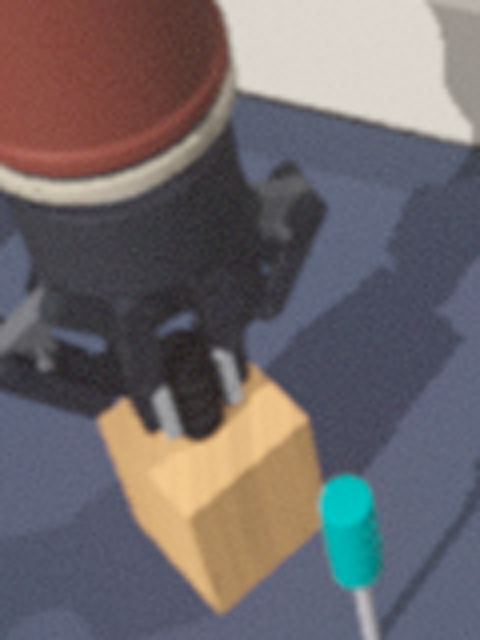

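Emit:
arm_command(
  steps="0 0 0.5 0 8;0 0 0 0 8",
)

```text
clock: 21.85
eef_pos: [0.4895, 0.2753, 0.1269]
tool_rot: [0.166, 0.986, 0.0, 0.0]
force: [-1.0, -0.8, 1.4]
opening: 0.216
```

Emit:
arm_command(
  steps="0 0 0.5 0 8;0 0 0 0 8",
)

```text
clock: 22.1
eef_pos: [0.4895, 0.2753, 0.1269]
tool_rot: [0.166, 0.986, 0.0, 0.0]
force: [-2.7, -1.1, 6.9]
opening: 0.223
```

Seated: 6.9 N of contact and no further descent. I'll release and rise.

Emit:
arm_command(
  steps="0 0 0 0 15;0 0 0 0 24;0 0 0 0 35;0 0 0 0 50;0 0 0 0 50;0 0 0 0 50",
  squeeze=20,
)

```text
clock: 22.85
eef_pos: [0.4894, 0.2753, 0.1263]
tool_rot: [0.166, 0.986, -0.0, -0.0]
force: [0.8, -1.1, 0.4]
opening: 0.586
```

Emit:
arm_command(
  steps="0 0 -10 0 50;0 0 -20 0 50;0 0 -25 0 50;0 0 -25 0 50;0 0 -25 0 50;0 0 -25 0 50;0 0 0 0 50;0 0 0 0 50;0 0 0 0 50",
)

```text
clock: 23.98
eef_pos: [0.489, 0.275, 0.2554]
tool_rot: [0.166, 0.986, -0.001, -0.001]
force: [-0.0, 0.9, 0.0]
opening: 0.586
```

```bash
python3 - <<'E'
from h import *
o=get_obs();c=viewer.capture("wrist");print(o["eef_pos"],o["force"],o["opening"])
save(c,"wrist14.png")
P=cloud(c,o);z=P[...,2];col=c["color"].astype(int)
b=(abs(P[...,0]-.49)<.04)&(abs(P[...,1]-.272)<.04)
m=b&(z>.13)&(z<.16)&(col.max(-1)<70)
q=P[m];print("handletop",len(q),q.mean(0),np.percentile(q[:,2],[50,90]),cv2.minEnclosingCircle((q[:,:2]*1000).astype(np.float32)))
for n in("side","scene"):
    c=viewer.capture(n);save(c,n+"14.png")
    P=cloud(c);z=P[...,2];col=c["color"].astype(int)
    q=P[(abs(P[...,0]-.49)<.045)&(abs(P[...,1]-.275)<.06)&(z>.1)&(z<.16)&(col.max(-1)<60)]; print("handle",len(q),q.mean(0),q.max(0))
    r=viewer.landmark_of(c,"tray_front");print(n,[(round(x["p"],2),x["xy"],atz(c,x["xy"],.034)) for x in r[:2]])
E
```

```text
[0.48899588 0.27502058 0.25541399] [-0.04831901  0.89313733  0.04636761] 0.5863585184992042
handletop 315 [0.48770436 0.27650528 0.14063225] [0.14195564 0.14293951] ((488.3578796386719, 276.4415283203125), 9.680299758911133)
handle 219 [0.48453788 0.27677374 0.12994341] [0.49657335 0.28362606 0.14497479]
side [(0.71, [311.8, 225.1], array([ 0.48771716, -0.06046336,  0.034     ])), (0.18, [196.2, 319.0], array([0.53164015, 0.25180916, 0.034     ]))]
handle 94 [0.49576852 0.26995115 0.12724698] [0.50250319 0.28096615 0.14440271]
scene [(0.71, [261.1, 211.5], array([ 0.49031195, -0.0464916 ,  0.034     ]))]
```

View pics/side14.png

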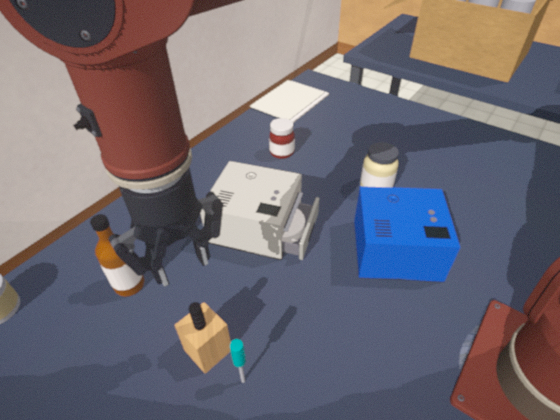

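View pics/scene14.png

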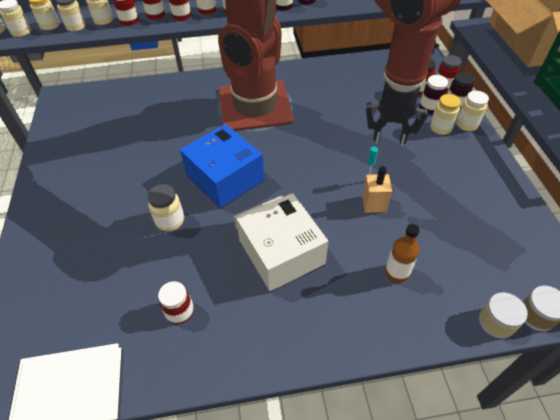

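View pics/wrist14.png

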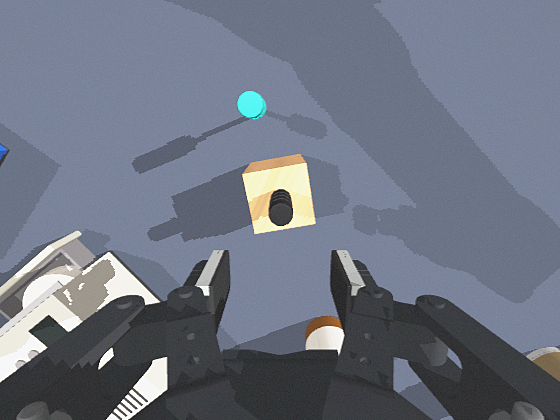

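Pictures: the pin stands home in the holder (side (197,316), handle top at z ≈ 0.142–0.143). The tray is out (side (300,225)), and the jars, bottle and turquoise pin are where they were. Handing in.

```bash
python3 -c "
from cell import job_done
print(job_done())"
```

```text
the job is handed in; nothing more can be done
None
```

The release pin opened the tray and is back in its holder. The job was handed in at about 24 s of the 67 s allowed.

**What I did:** I took the black pin from the wooden holder and lowered its rod through the grey printer's hole. Pressing in small steps, I saw at most about 9 N before the latch gave and the tray sprang open. I then drew the pin straight out, lowered it back into the holder until it stopped with about 7 N of contact, released it and lifted clear.

**Last checks:**
- **Pin:** the handle's top is about 142–143 mm above the table, the same as at the start, so it is fully home.
- **Tray:** it shows open in the side and wrist pictures. Its front panel reads about 45 mm further out than before, roughly, since the network's position varies by about 15 mm between cameras.
- **Bystanders:** by eye in the pictures, the jars, the bottle, the turquoise pin and the blue printer look unmoved.
- **Robot:** the gripper is clear and touching nothing.

**What disagreed:** the networks' readings of the hole and the rod's tip scattered by a few millimetres, and one automatic fit of the ring mark went wrong. I did the final alignment from close-up wrist pictures, checked against the side view, and against the scene view at the printer hole.

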